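# Stand the fallen chopping board back in its draining stand

### The job

The chopping board has toppled forward out of its draining stand and is lying on the two tea cups. Push it back up with the fingertips, its lower edge staying in the stand's groove, until it leans against the wire back rests, and push it along the groove until its right-hand end is up against the wooden end cheek. Only push it: do not lift the board out of the groove or carry it, and leave both cups standing where they are.

Things in the scene. Friction and masses are not known exactly. Their poses are not given: they have to be found in the camera images.
- board_stand: Dark wooden draining stand, fixed, 105 deep (x) by 300 wide (y). Origin on the worktop, under the groove, half-way along the width; x points to its back, away from the robot, y to its left along the groove, z up; turned up to 17 degrees. Front lip x -30 to -12, top z 26; rear deck x 14 to 75, top z 32 (mm, stand frame).
- groove_middle (a point): Middle of the groove's floor, 14 mm above the worktop; axes as the stand's. The groove is 26 mm wide (x), 12 mm deep at the front lip, 300 mm long (y), open at the left (+y) end, closed by the end cheek at the right end.
- rest_top (a point): Middle of the line joining the tops of the two steel wire back rests, at 147 mm above the worktop; axes as the stand's. The 6 mm wires rise from the rear deck leaning 12 degrees back, at 35 to 100 mm either side of this point along y.
- cheek_face (a point): Point on the top of the end cheek's inner face, above the groove, 92 mm above the worktop; axes as the stand's. The cheek is an upright wooden piece, 12 mm thick, as deep as the stand, at its right-hand (-y) end; the face looks along +y. The board must come up against it.
- board: Pale wooden chopping board, loose, 170 (x, upper to lower edge) x 250 (y, along the groove, to the left) x 15 mm (z), about 0.45 kg, with a 20 mm hole in an upper corner. Origin: centre of the large face that lies on the cups and faces the robot when it stands; z points in through the board. At the start this face is 40 degrees from level, the lower edge in the groove.
- board_upper_edge (a point): Middle of the board's 250 mm upper edge (half-way through the thickness), nearest the robot at the start, about 130 mm above the worktop; axes as the board's. Standing properly the board leans 12 to 16 degrees past upright, away from the robot; pushed past upright it falls the last bit onto the rests by itself.
- board_lower_edge (a point): Middle of the board's 250 mm lower edge (half-way through the thickness), the one in the groove; axes as the board's.
- board_right_end (a point): Point on the board's right-hand (-y) end face, 30 mm up from the lower edge, half-way through the thickness; the face that must meet the end cheek, 40 to 75 mm from it at the start; axes as the board's. The left-hand end face is 250 mm to its +y.
- blue_cup: White and blue tea cup without handle, loose, 65 mm across, 78 mm high, upright; origin at the centre of its underside. It stands under one half of the board, in front of the stand; the two cups change places from start to start and stand about 170 mm apart, centre to centre.
- pattern_cup: Tea cup with a pattern of dark squares, otherwise like the blue cup, under the other half of the board.

How it is judged:
By the outcome, as a careful person would: the job done as asked, in the order asked, and still so for the second after the job is handed in, with the robot touching nothing.
It also fails if it takes over 51 s, if anything falls off the work surface, if the arm or the gripper's body presses on something with over 40 N, if the wrist force passes 120 N, or if a joint passes its speed limit or range.

### The arm

A 6-joint arm with a two-finger parallel gripper is mounted at the origin on a cart in front of the work surface, level with it; the furniture and walls round the work are solid. World frame = base frame: x ahead of the robot, y to its left, z up, the work surface at z = 0. Lengths are in m, angles in rad, forces in N, time in s.
With the tool pointing down it reaches from about 0.35 to 0.775 m from the base axis. Payload 7.3 kg.
Tool frame: the origin (TCP) lies at the very end of the fingers, on their centre line; the grasp point (between the pads) lies 19 mm behind it (robot.tcp_to_grasp is the distance from the TCP to the grasp point, in m); x points along the fingers, y is the direction in which the jaws open and shut, and the axes are right-handed (so a half turn about x gives the same grasp; the last joint's range is limited). The gripper opens to 92 mm and grips with 3 to 60 N. Pads are 19 mm wide; open, the fingers measure 130 mm over their backs; the gripper's body (75 mm by 190 mm) begins 47 mm behind the grasp point.
Start: joints at [1.19, 0.342, 1.524, -0, 1.275, -0.146], TCP at [0.122, 0.511, 0.227] pointing down, gripper open.
Joint ranges: [-2.53, 2.53], [-0.77, 2.02], [0.04, 2.7], [-1, 4.14], [0.28, 2.66], [-3.11, 3.11]. Speed limits (rad/s): [2.57, 2.57, 3.14, 3.14, 3.14, 3.14].

### API

Orientations are given as [roll, pitch, yaw] about the fixed x, y, z axes, in that order (R = Rz(yaw) Ry(pitch) Rx(roll)).
In Python, from cell import robot gives the robot as it stands.
- The arm moves only by the tool move_arm, never from a script. Its argument "increments" is a list of rows, each a list of 4 numbers: the shift along the tool's x, y, z normalised to -1 to 1, where 1 is 40 cm, then the turn about the tool's x normalised to -1 to 1, where 1 is 60 degrees. In form: [[dx, dy, dz, twist], ...]. A call has 1 to 5 rows; each row is the pose to reach, as a shift and turn from the pose commanded when the call began, along the tool's axes at that moment; what a row does not reach only later rows make up. A row lasts 1/8 s, in which the tool goes at most 62.5 mm and 10.7 degrees, less where a joint would pass 70% of its speed; a pose out of reach is approached as far as the arm can. A call with a number of a shift or a turn outside -1 to 1 is refused whole. A call with a gripper value outside its range is refused whole. "gripper" is the closure, from 0 (fully open) to 1 (shut), set as the call begins (left out, the last holds). The fingers move at their own pace and stop on an object; "squeeze" is the grip in N (left out, the last holds). Time passes only in rows, so rows that repeat a pose let the fingers close. It gives the time, the measured TCP pose, the force and the opening at its end, in the units of the state.
- robot.observe(): the state, without advancing time (a new reading comes with each control period).
- robot.read_camera(name): name is "scene" or "top" or "wrist"; returns the picture (400x640x3 uint8, red, green, blue); there is no depth.
- robot.camera_params(name): a dict with "fx", "fy", "cx", "cy" (pixels), "k1" (the pictures are not rectified: a ray, as slopes to the right and down, at radius r is drawn at 1 + k1 r^2 times it, then the intrinsics apply), "R" (3x3) and "t" (3): a world point X has camera coordinates R X + t; the wrist camera has in their place "tool_from_camera" (4x4, takes a point from camera to tool coordinates, whose origin is the TCP and whose axes are the tool frame's). Camera axes: x right, y down, z forward; pixel columns grow to the right and rows downward; lengths in m; the calibration is good to about 2 mm. A picture is of the moment at which its call begins: read the wrist's pose just before it. camera_params takes no time and is no camera call.
- robot.hand_in(): hands the job in, once; it reports no verdict.
The state is a dict: "time": time; "qpos": joint angles; "qvel": joint speeds; "joint_efforts": joint torques, N m; "tool_pos": TCP position; "tool_rot": TCP orientation; "contact_force": force on the tool from outside, world axes, zero at the start; "torque": the same for the moment, N m; "opening": finger opening in m.
Only numpy, scipy, OpenCV 4.12 (cv2) and the standard library are available. Lean on these libraries where they do the work, as an engineer would, in place of code of your own. Each camera call takes 0.05 s, during which the arm holds its last target.

## Working session

There is one attempt and no reset: what is moved stays moved. The work goes in short steps, Python scripts to look and compute and a tool call to move; the robot and the scene stay as the last step left them, time stands still between calls to the robot, and variables do not carry over. Pictures are saved under pics/ and viewed, and the job is handed in when it is done.

Besides the shell and the picture viewer there is one more tool, called after "Request:" as name(argument=value, ...) on one line, values as JSON. move_arm: Moves the arm, as the interface text tells. Its arguments: {"type":"object","properties":{"increments":{"type":"array","items":{"type":"array","items":{"type":"number"}}},"gripper":{"type":"number"},"squeeze":{"type":"number"}},"required":["increments"]}

```bash
ls; mkdir -p pics
python3 - <<'E'
from cell import robot
import cv2
s=robot.observe();print(s)
for n in("scene","top","wrist"):
    im=robot.read_camera(n);cv2.imwrite(f"pics/{n}0.png",im[:,:,::-1]);print(n,robot.camera_params(n))
E
```

```text
pics
{'time': 0.0, 'qpos': array([ 1.18997866e+00,  3.42724550e-01,  1.52500541e+00,  4.01985312e-05,
        1.27539548e+00, -1.46002028e-01]), 'qvel': array([-0.0003443 ,  0.00096423, -0.0008815 ,  0.0009524 , -0.00035345,
       -0.00075217]), 'joint_efforts': array([ 1.42017914e-03, -4.31245959e+01, -2.44210839e+01,  7.17996550e-02,
        5.60716668e-02, -1.13749738e-04]), 'tool_pos': array([0.12196578, 0.51022564, 0.22604807]), 'tool_rot': array([-1.74187127,  1.56926306, -1.97669864]), 'contact_force': array([-0.15214273,  0.47583189,  0.51431406]), 'torque': array([-0.0104348 , -0.00519692,  0.06562197]), 'opening': 0.09140365051873493}
scene {'fx': 440.05174449592374, 'fy': 440.05174449592374, 'cx': 315.57029539391215, 'cy': 195.35888680743457, 'k1': 0.012575368017709324, 'R': array([[ 0.56540284, -0.82473436, -0.01152682],
       [-0.51980965, -0.34543928, -0.78132556],
       [ 0.64040422,  0.44775544, -0.62401723]]), 't': array([-0.26948591,  0.37634433,  0.5942749 ])}
top {'fx': 381.51716862456703, 'fy': 381.51716862456703, 'cx': 315.77708962628157, 'cy': 196.5972523899581, 'k1': 0.004541036913301053, 'R': array([[-0.00153293, -0.99996698, -0.00798022],
       [-0.99684874,  0.00216097, -0.07929641],
       [ 0.07931104,  0.00783352, -0.99681914]]), 't': array([0.04393022, 0.57294949, 0.91100214])}
wrist {'fx': 340.4157515089214, 'fy': 340.4157515089214, 'cx': 323.0683256312875, 'cy': 198.225020482603, 'k1': -0.023480460451331012, 'tool_from_camera': array([[-1.26754606e-03, -2.90320650e-01,  9.56928583e-01,
        -1.56717823e-01],
       [ 9.99998961e-01, -1.02469036e-03,  1.01371825e-03,
        -6.48101522e-05],
       [ 6.86252155e-04,  9.56928874e-01,  2.90321648e-01,
        -7.80714629e-02],
       [ 0.00000000e+00,  0.00000000e+00,  0.00000000e+00,
         1.00000000e+00]])}
```

View pics/scene0.png

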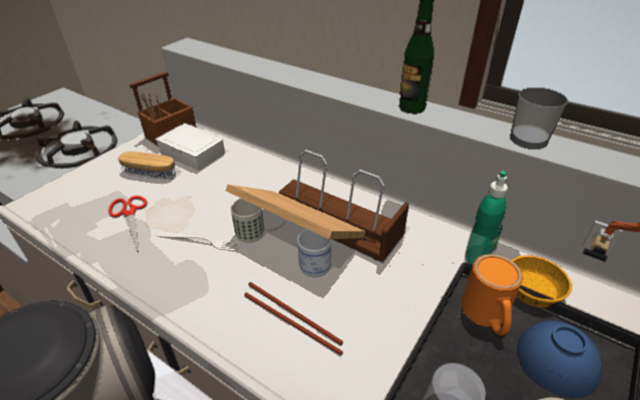

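View pics/top0.png

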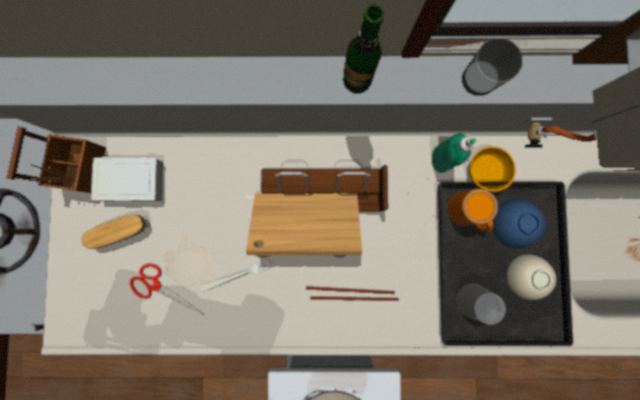

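View pics/wrist0.png

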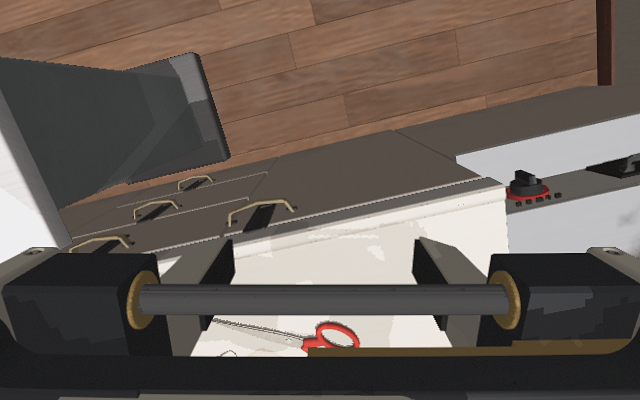

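The board lies on both cups; in the top view it covers about (248–361, 193–255). The stand is behind it at rows 167–212, with the cheek at column ~384. I'll enlarge both views to pick corners.

Run:
```python
import cv2
a=cv2.imread('pics/top0.png')[150:275,230:400];cv2.imwrite('pics/topc.png',cv2.resize(a,None,fx=4.5,fy=4.5,interpolation=cv2.INTER_CUBIC))
a=cv2.imread('pics/scene0.png')[140:285,215:415];cv2.imwrite('pics/scenec.png',cv2.resize(a,None,fx=4,fy=4,interpolation=cv2.INTER_CUBIC))
```

```text
(no output)
```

View pics/topc.png

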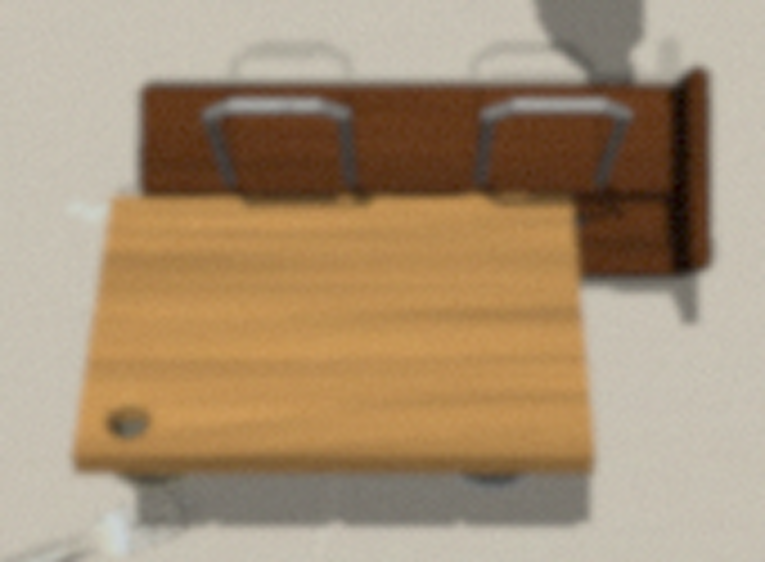

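View pics/scenec.png

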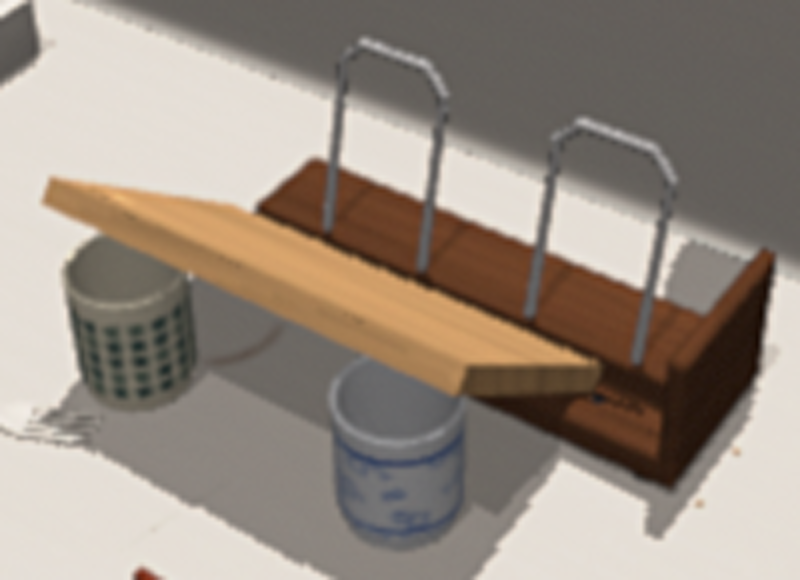

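In the enlarged top crop, the board's upper-edge corners are (75,465) and (593,466), and its lower-edge corners are (112,197) and (575,197). The deck's left corners are (142,85) and (142,193), and the top of the cheek spans (692,72)–(688,270). In the scene crop, the pattern cup is at left and the blue cup at right.

```bash
cat > h.py <<'E'
from cell import robot
import numpy as np, cv2
from scipy.spatial.transform import Rotation as Ro
def ray(n,uv):
    p=robot.camera_params(n);x=(np.array(uv,float)-[p['cx'],p['cy']])/[p['fx'],p['fy']]
    r=x.copy()
    for _ in range(8): r=x/(1+p['k1']*(r@r))
    d=p['R'].T@np.r_[r,1];o=-p['R'].T@p['t'];return o,d
def onz(n,uv,z):
    o,d=ray(n,uv);return o+d*(z-o[2])/d[2]
def tri(uvt,uvs):
    (a,b),(c,d)=ray('top',uvt),ray('scene',uvs)
    st=np.linalg.lstsq(np.c_[b,-d],c-a,rcond=None)[0]
    p,q=a+b*st[0],c+d*st[1];return (p+q)/2,np.linalg.norm(p-q)
T=lambda u,v:(230+u/4.5,150+v/4.5)
S=lambda u,v:(215+u/4,140+v/4)
def tool():
    s=robot.observe();return s['tool_pos'],Ro.from_euler('xyz',s['tool_rot']).as_matrix(),s
E
python3 - <<'E'
from h import *
np.set_printoptions(precision=4,suppress=True)
for n,t,z in [('upL',(75,461),.135),('upR',(593,462),.135),('loL',(112,197),.027),('loR',(575,197),.027),('deckBL',(142,85),.032),('deckFL',(142,193),.032),('deckBR',(672,87),.032),('deckFR',(670,190),.032),('chB',(693,72),.092),('chF',(690,270),.092),('restL0',(205,105),.147),('restR1',(630,112),.147)]:
    print(n,onz('top',T(*t),z))
print('upL bottom corner tri',tri(T(75,470),S(43,203)),'upR',tri(T(593,471),S(460,392)))
print('upL top',tri(T(75,461),S(52,180)),'upR top',tri(T(593,462),S(470,370)))
print('chB',tri(T(693,72),S(768,250)),'cups',onz('scene',S(130,408),0),onz('scene',S(398,545),0))
p,R,s=tool();print(p);print(R)
E
```

```text
upL [0.445  0.1895 0.135 ]
upR [ 0.4443 -0.0556  0.135 ]
loL [0.5799 0.1915 0.027 ]
loR [ 0.5794 -0.0595  0.027 ]
deckBL [0.6404 0.175  0.032 ]
deckFL [0.5816 0.1745 0.032 ]
deckBR [ 0.6386 -0.112   0.032 ]
deckFR [ 0.5826 -0.1101  0.032 ]
chB [ 0.6371 -0.1131  0.092 ]
chF [ 0.5369 -0.1101  0.092 ]
restL0 [0.6131 0.1276 0.147 ]
restR1 [ 0.6093 -0.0736  0.147 ]
upL bottom corner tri (array([0.4395, 0.193 , 0.1159]), np.float64(1.6609265998994376e-05)) upR (array([ 0.4392, -0.0577,  0.1188]), np.float64(0.0007780966767240912))
upL top (array([0.4449, 0.1904, 0.1282]), np.float64(0.0009601011134616949)) upR top (array([ 0.4447, -0.0578,  0.1277]), np.float64(0.0032189054183589614))
chB (array([ 0.6382, -0.1147,  0.089 ]), np.float64(0.0023243864302551734)) cups [0.4348 0.1473 0.    ] [ 0.436  -0.0253  0.    ]
[0.122  0.5103 0.2262]
[[-0.0004  0.2327  0.9726]
 [-0.001   0.9726 -0.2327]
 [-1.     -0.0011 -0.0001]]
```

Positions from the views:

| Item | Position (m) |
|---|---|
| Stand | aligned with the world to about 1° |
| Groove centre | x ≈ 0.568 |
| Cheek face | y ≈ -0.112 |
| Board right end | y ≈ -0.058, so about 54 mm from the cheek |
| Board upper edge | x ≈ 0.44, z ≈ 0.117–0.128, middle y ≈ 0.067 |

First I'll move to a point in front of the upper edge.

Request:
move_arm(increments=[[0.16,-0.91,0.94,-0.224],[0.16,-0.91,0.94,-0.224],[0.16,-0.91,0.94,-0.224],[0.16,-0.91,0.94,-0.224],[0.16,-0.91,0.94,-0.224]], gripper=0)

```text
time: 0.78
tool_pos: [0.2875, 0.2504, 0.1891]
tool_rot: [0.509, 1.57, 0.509]
contact_force: [1.2, 0.5, -0.0]
opening: 0.0917
```

```bash
cat >> h.py <<'E'
def inc(tx,ty,tz,yaw=None):
    p,R,s=tool();v=R.T@(np.array([tx,ty,tz])-p)/.4
    a=np.degrees(np.arctan2(R[1,1],R[0,1]))
    print('pos',p.round(4),'yangle',a.round(2),'F',s['contact_force'].round(1),'t',s['time'],'inc',v.round(4), 'twist', None if yaw is None else round((a-yaw)/60,4))
E
python3 -c "
from h import *
inc(.405,.067,.16,90)"
```

```text
pos [0.2875 0.2504 0.1891] yangle 90.02 F [ 1.2  0.5 -0. ] t 0.775 inc [ 0.0728 -0.4586  0.2935] twist 0.0003
```

Request:
move_arm(increments=[[0.07,-0.46,0.29,0],[0.07,-0.46,0.29,0],[0.07,-0.46,0.29,0],[0.07,-0.46,0.29,0],[0.07,-0.46,0.29,0]])

```text
time: 1.4
tool_pos: [0.4035, 0.0664, 0.1608]
tool_rot: [-3.121, 1.57, -3.125]
contact_force: [-0.0, 0.1, -0.1]
opening: 0.0916
```

```bash
python3 -c "
from h import *
inc(.41,.067,.092,90)"
```

```text
pos [0.4035 0.0664 0.1608] yangle 89.77 F [-0.   0.1 -0.1] t 1.4 inc [0.1719 0.0016 0.0164] twist -0.0039
```

Request:
move_arm(increments=[[0.08,0,0.0,0],[0.17,0,0.0,0],[0.17,0,0.02,0],[0.17,0,0.02,0]])

```text
time: 1.9
tool_pos: [0.4121, 0.0686, 0.0943]
tool_rot: [0.073, 1.569, 0.074]
contact_force: [0.2, -0.1, 0.2]
opening: 0.0916
```

```bash
python3 -c "
from h import *
inc(.43,.067,.092,90)
im=robot.read_camera('scene');cv2.imwrite('pics/s1.png',im[:,:,::-1])"
```

```text
pos [0.4121 0.0686 0.0943] yangle 90.03 F [ 0.2 -0.1  0.2] t 1.9 inc [ 0.0059 -0.0039  0.0448] twist 0.0006
```

View pics/s1.png

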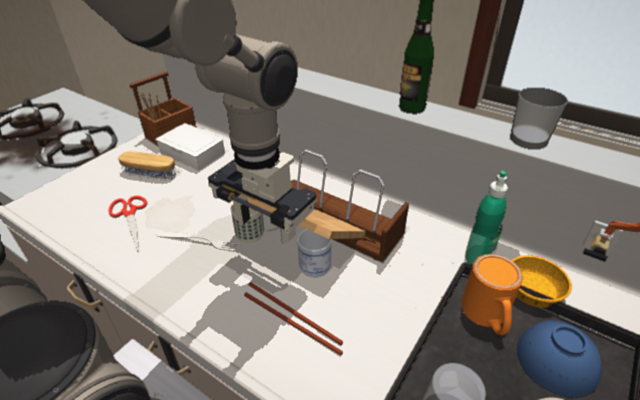

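The fingers are in front of the edge, between and above the cups. Now I'll push forward and up along the arc.

Request:
move_arm(increments=[[0,0,0.03,0],[0,0,0.05,0],[-0.03,0,0.075,0],[-0.05,0,0.1,0],[-0.072,0,0.128,0]])

```text
time: 2.58
tool_pos: [0.4601, 0.0682, 0.1226]
tool_rot: [3.11, 1.566, 3.11]
contact_force: [-2.9, 0.3, 2.4]
opening: 0.0923
```

```bash
python3 -c "
from h import *
inc(.502,.067,.144,90)
im=robot.read_camera('scene');cv2.imwrite('pics/s2.png',cv2.resize(im[120:300,150:450,::-1],None,fx=2.5,fy=2.5))"
```

```text
pos [0.4601 0.0682 0.1226] yangle 90.0 F [-2.9  0.3  2.4] t 2.575 inc [-0.0541 -0.003   0.1045] twist -0.0001
```

View pics/s2.png

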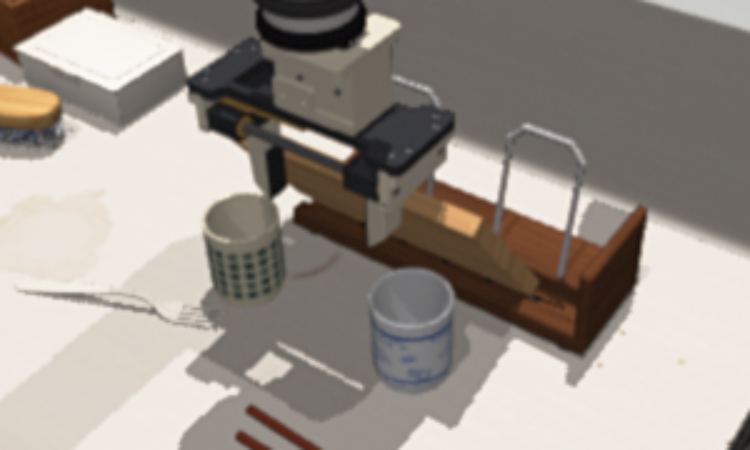

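Working: board off the cups at about 55°, cups standing. Continuing.

Request:
move_arm(increments=[[-0.018,0,0.03,0],[-0.035,0,0.065,0],[-0.055,0,0.1,0],[-0.065,0,0.135,0],[-0.075,0,0.17,0]])

```text
time: 3.25
tool_pos: [0.531, 0.068, 0.1526]
tool_rot: [0.132, 1.57, 0.132]
contact_force: [0.5, -1.3, -1.0]
opening: 0.0918
```

```bash
python3 -c "
from h import *
inc(.56,.067,.154,90)
im=robot.read_camera('scene');cv2.imwrite('pics/s3.png',cv2.resize(im[120:300,150:450,::-1],None,fx=2.5,fy=2.5))"
```

```text
pos [0.531  0.068  0.1526] yangle 89.98 F [ 0.5 -1.3 -1. ] t 3.25 inc [-0.0035 -0.0025  0.0724] twist -0.0003
```

View pics/s3.png

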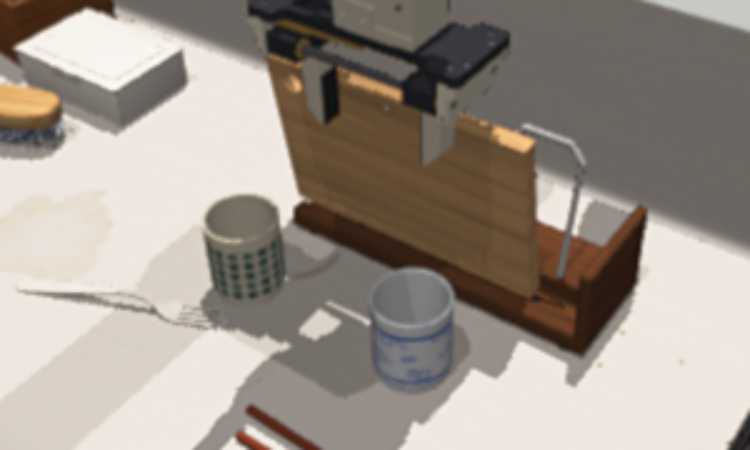

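Request:
move_arm(increments=[[0,0,0.02,0],[0,0,0.04,0],[0,0,0.06,0],[0,0,0.08,0],[0,0,0.09,0]])

```text
time: 3.92
tool_pos: [0.5665, 0.068, 0.152]
tool_rot: [1.647, 1.571, 1.647]
contact_force: [1.0, 0.2, -0.1]
opening: 0.0916
```

```bash
python3 -c "
from h import *
inc(.58,.067,.154,90)
im=robot.read_camera('scene');cv2.imwrite('pics/s4.png',cv2.resize(im[120:300,150:450,::-1],None,fx=2.5,fy=2.5))"
```

```text
pos [0.5665 0.068  0.152 ] yangle 89.99 F [ 1.   0.2 -0.1] t 3.925 inc [-0.0051 -0.0025  0.0338] twist -0.0002
```

View pics/s4.png

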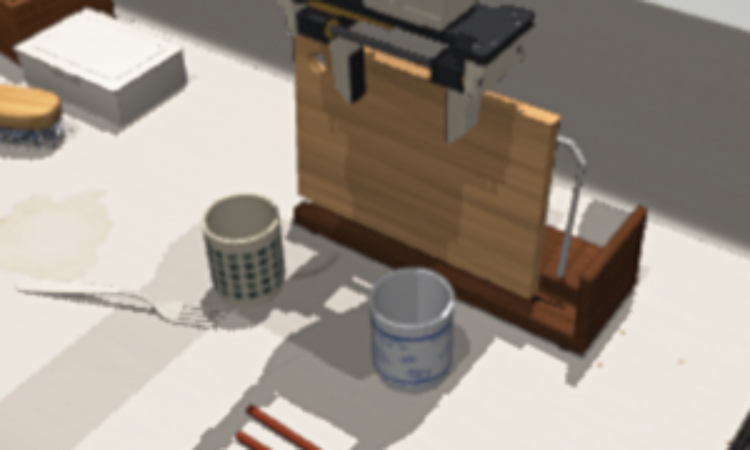

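Request:
move_arm(increments=[[0,0,0.015,0],[0,0,0.025,0],[0,0,0.035,0],[0,0,0.035,0]])

```text
time: 4.47
tool_pos: [0.5802, 0.068, 0.152]
tool_rot: [0.569, 1.571, 0.568]
contact_force: [-0.9, 0.1, -0.2]
opening: 0.0919
```

```bash
python3 -c "
from h import *
inc(.54,.067,.154,90)"
```

```text
pos [0.5802 0.068  0.152 ] yangle 89.99 F [-0.9  0.1 -0.2] t 4.475 inc [-0.005  -0.0025 -0.1006] twist -0.0002
```

Now back off and look with the arm clear.

Request:
move_arm(increments=[[0,0,-0.1,0],[0,0,-0.2,0],[-0.15,0,-0.3,0],[-0.3,0.1,-0.3,0],[-0.3,0.25,-0.3,0]], gripper=1, squeeze=20)

```text
time: 5.1
tool_pos: [0.4614, 0.1607, 0.2748]
tool_rot: [0.121, 1.563, 0.117]
contact_force: [1.1, 0.6, 0.2]
opening: 0.0464
```

Request:
move_arm(increments=[[0,0.15,0,0.17],[0,0.3,0,0.35],[0,0.4,0,0.53],[0,0.4,0,0.71],[0,0.4,0,0.89]])

```text
time: 5.72
tool_pos: [0.4597, 0.3215, 0.2703]
tool_rot: [-1.722, 1.57, -2.626]
contact_force: [0.4, 0.9, 0.6]
opening: 0.0011
```

```bash
python3 -c "
from h import *
inc(.58,.23,.25,0)
im=robot.read_camera('scene');cv2.imwrite('pics/s5.png',cv2.resize(im[120:300,150:450,::-1],None,fx=2.5,fy=2.5))
im=robot.read_camera('top');cv2.imwrite('pics/t5.png',cv2.resize(im[100:275,200:420,::-1],None,fx=3,fy=3))"
```

```text
pos [0.4597 0.3215 0.2703] yangle 38.23 F [0.4 0.9 0.6] t 5.725 inc [0.0506 0.0946 0.3659] twist 0.6372
```

View pics/s5.png

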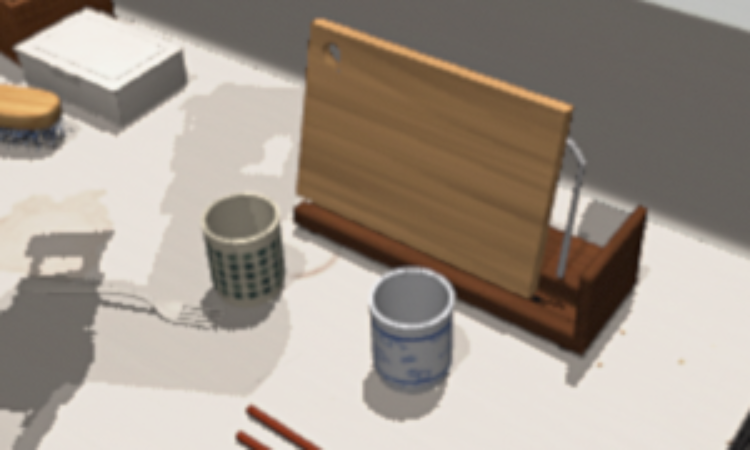

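View pics/t5.png

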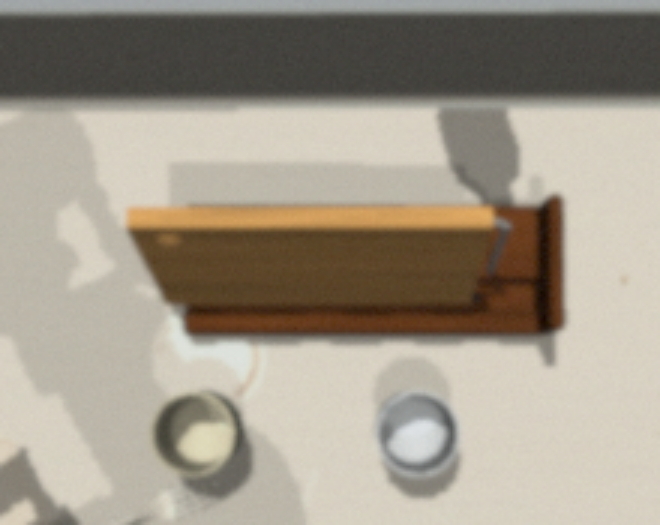

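The board leans on the rests, its top edge spanning (128–496, 208–228) in the crop. Both cups are standing. Next I'll find the left end.

```bash
python3 -c "
from h import *
q=lambda u,v:(200+u/3,100+v/3)
for n,uv,z in [('TLback',(128,208),.178),('TLfront',(129,228),.182),('TRb',(495,208),.178),('TRf',(495,229),.182),('BLf',(168,302),.026),('BRf',(474,305),.026),('cheekF',(541,330),.092),('cheekB',(545,198),.092),('lipL',(187,332),.026),('lipR',(541,332),.026)]: print(n,onz('top',q(*uv),z).round(4))
inc(.59,.235,.25,0)
"
```

```text
TLback [0.6172 0.1918 0.178 ]
TLfront [0.6029 0.1901 0.182 ]
TRb [ 0.6165 -0.0593  0.178 ]
TRf [ 0.6015 -0.0587  0.182 ]
BLf [0.5631 0.1888 0.026 ]
BRf [ 0.5602 -0.06    0.026 ]
cheekF [ 0.5369 -0.1033  0.092 ]
cheekB [ 0.6371 -0.1078  0.092 ]
lipL [0.5387 0.173  0.026 ]
lipR [ 0.5382 -0.1139  0.026 ]
pos [0.4599 0.321  0.2705] yangle 38.45 F [0.5 0.1 0.2] t 5.825 inc [0.0511 0.121  0.3705] twist 0.6408
```

Request:
move_arm(increments=[[0.05,0.04,0.12,0.17],[0.05,0.08,0.24,0.34],[0.05,0.115,0.35,0.51],[0.05,0.115,0.35,0.64],[0.05,0.115,0.35,0.64]])

```text
time: 6.45
tool_pos: [0.5835, 0.2392, 0.2503]
tool_rot: [-1.634, 1.57, 3.083]
contact_force: [0.2, -1.3, -0.4]
opening: 0.0005
```

```bash
python3 -c "
from h import *
inc(.583,.24,.128,0)"
```

```text
pos [0.5835 0.2392 0.2503] yangle 0.29 F [ 0.2 -1.3 -0.4] t 6.45 inc [ 0.3057 -0.0011 -0.002 ] twist 0.0049
```

Tool axes are now x down, y = world +x, z = world −y. I'll descend and check before pushing.

Request:
move_arm(increments=[[0.15,0,0,0],[0.3,0,0,0],[0.305,0,0.04,0],[0.305,0,0.06,0]])

```text
time: 6.95
tool_pos: [0.5844, 0.2151, 0.1309]
tool_rot: [1.715, 1.568, 0.148]
contact_force: [0.8, 0.1, 1.1]
opening: 0.0001
```

```bash
python3 -c "
from h import *
inc(.583,.147,.128,0)
im=robot.read_camera('scene');cv2.imwrite('pics/s6.png',cv2.resize(im[120:300,150:450,::-1],None,fx=2.5,fy=2.5))"
```

```text
pos [0.5844 0.2151 0.1309] yangle 0.21 F [0.8 0.1 1.1] t 6.95 inc [ 0.0071 -0.0042  0.1702] twist 0.0036
```

View pics/s6.png

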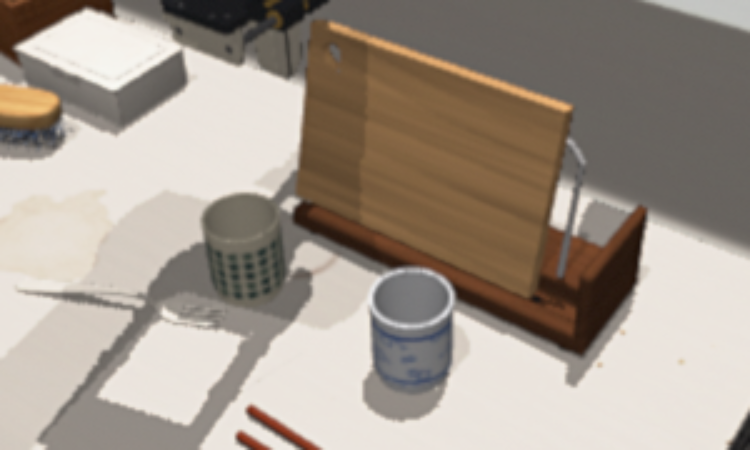

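Request:
move_arm(increments=[[0.005,0,0.015,0],[0.005,0,0.03,0],[0.005,0,0.045,0],[0.005,0,0.06,0],[0.005,0,0.07,0]])

```text
time: 7.62
tool_pos: [0.5837, 0.1879, 0.1269]
tool_rot: [2.194, 1.57, 0.625]
contact_force: [0.9, 4.4, 2.7]
opening: 0.0011
```

```bash
python3 -c "
from h import *
inc(.583,.147,.128,0)
im=robot.read_camera('scene');cv2.imwrite('pics/s7.png',cv2.resize(im[120:300,150:450,::-1],None,fx=2.5,fy=2.5))"
```

```text
pos [0.5837 0.1879 0.1269] yangle 0.1 F [0.9 4.4 2.7] t 7.625 inc [-0.0028 -0.0018  0.1022] twist 0.0017
```

View pics/s7.png

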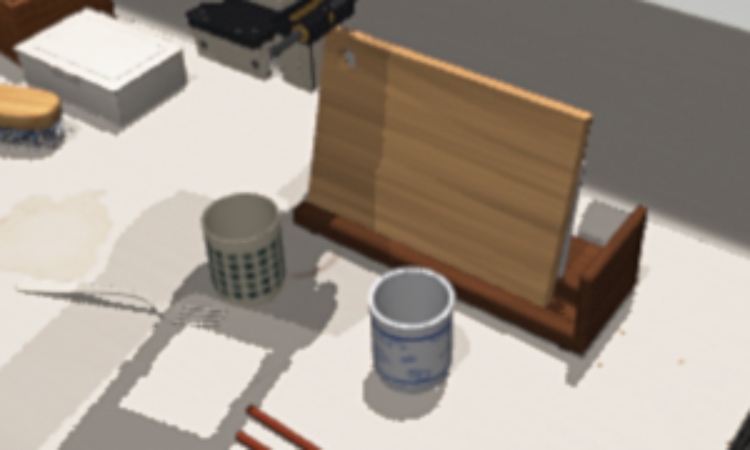

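Request:
move_arm(increments=[[0,0,0.015,0],[0,0,0.03,0],[0,0,0.045,0],[0,0,0.06,0],[0,0,0.075,0]])

```text
time: 8.3
tool_pos: [0.5832, 0.1573, 0.1263]
tool_rot: [-1.378, 1.57, -2.947]
contact_force: [0.5, 2.1, -1.1]
opening: 0.0006
```

```bash
python3 -c "
from h import *
inc(.583,.147,.128,0)
im=robot.read_camera('scene');cv2.imwrite('pics/s8.png',cv2.resize(im[120:300,150:450,::-1],None,fx=2.5,fy=2.5))"
```

```text
pos [0.5832 0.1573 0.1263] yangle 0.09 F [ 0.5  2.1 -1.1] t 8.3 inc [-0.0043 -0.0007  0.0258] twist 0.0015
```

View pics/s8.png

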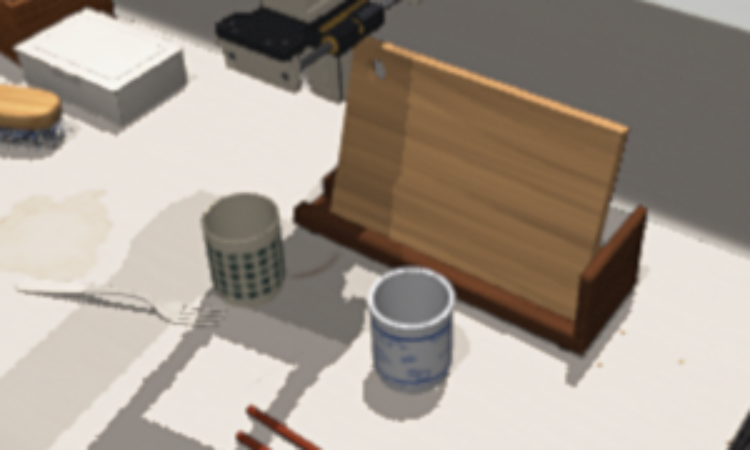

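About 10 mm left, so I'll go slowly and watch the force rise.

Request:
move_arm(increments=[[0,0,0.008,0],[0,0,0.016,0],[0,0,0.022,0],[0,0,0.022,0]])

```text
time: 8.85
tool_pos: [0.5835, 0.151, 0.1268]
tool_rot: [2.946, 1.567, 1.377]
contact_force: [-0.4, 10.9, -0.9]
opening: 0.0004
```

Request:
move_arm(increments=[[0,0,0.005,0],[0,0,0.01,0],[0,0,0.01,0]])

```text
time: 9.22
tool_pos: [0.5838, 0.1507, 0.1277]
tool_rot: [2.818, 1.562, 1.251]
contact_force: [-0.0, 23.0, 3.5]
opening: 0.0005
```

The tool stalled at y = 0.151 with 23 N, so the board is on the cheek. Releasing and looking.

Request:
move_arm(increments=[[0,0,-0.03,0],[0,0,-0.1,0],[0,0,-0.2,0],[-0.15,0,-0.3,0],[-0.3,0,-0.4,0]])

```text
time: 9.85
tool_pos: [0.583, 0.2946, 0.2312]
tool_rot: [-0.564, 1.568, -2.133]
contact_force: [1.5, 0.3, -0.5]
opening: 0.0
```

```bash
python3 -c "
from h import *
inc(.583,.147,.128,0)
im=robot.read_camera('scene');cv2.imwrite('pics/s9.png',cv2.resize(im[120:300,200:450,::-1],None,fx=3,fy=3))
im=robot.read_camera('top');cv2.imwrite('pics/t9.png',cv2.resize(im[140:275,220:420,::-1],None,fx=4,fy=4))
print(robot.observe()['contact_force'])"
```

```text
pos [0.583  0.2946 0.2312] yangle 0.06 F [ 1.5  0.3 -0.5] t 9.85 inc [ 2.588e-01 -2.000e-04  3.685e-01] twist 0.001
[ 1.3067436   0.34155009 -0.05790175]
```

View pics/s9.png

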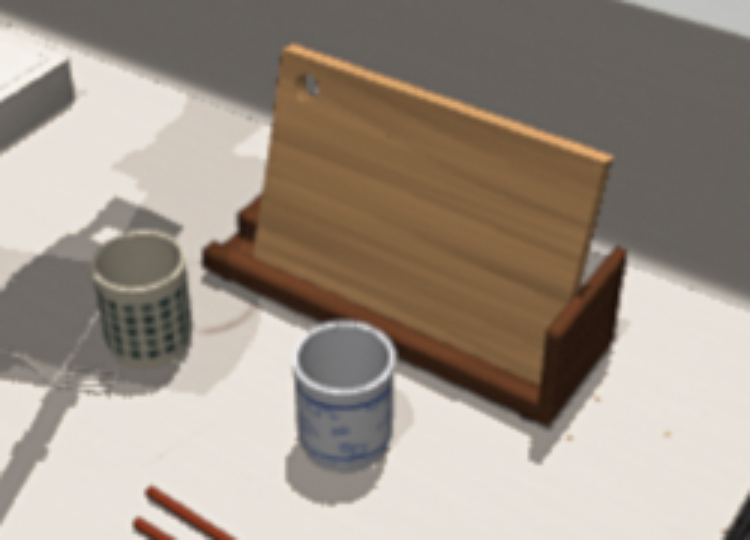

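View pics/t9.png

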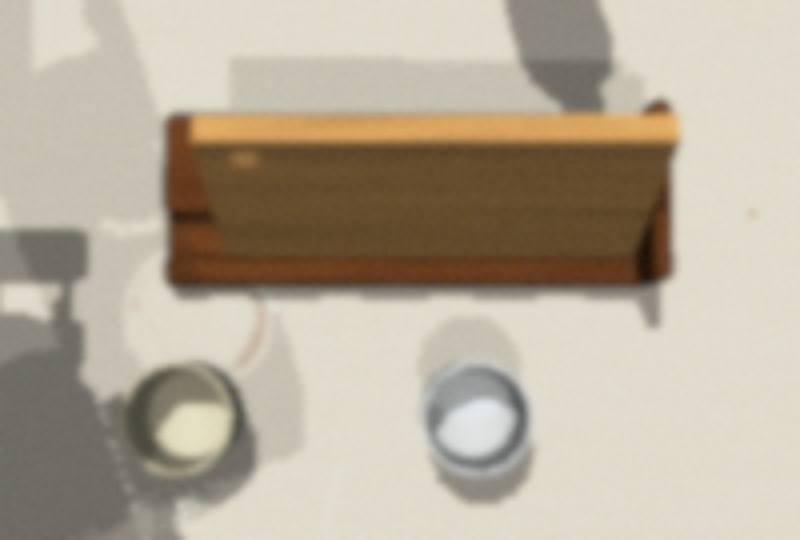

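```bash
python3 -c "
from h import *
q=lambda u,v:(220+u/4,140+v/4)
for n,uv,z in [('TLb',(191,117),.178),('TLf',(191,142),.182),('TRb',(680,117),.178),('TRf',(678,143),.182),('BLf',(225,250),.026),('BRf',(636,255),.026),('cheek in top F',(652,278),.092),('cheek base F',(638,255),.026)]: print(n,onz('top',q(*uv),z).round(4))
"
```

```text
TLb [0.6172 0.1402 0.178 ]
TLf [0.6038 0.1396 0.182 ]
TRb [ 0.6166 -0.1105  0.178 ]
TRf [ 0.6026 -0.1085  0.182 ]
BLf [0.5586 0.1393 0.026 ]
BRf [ 0.555  -0.1109  0.026 ]
cheek in top F [ 0.538  -0.1093  0.092 ]
cheek base F [ 0.555  -0.1121  0.026 ]
```

The board's right end (−0.109 to −0.111) matches the cheek face (−0.109 to −0.112). The board is level, leans about 15° onto the rests, and the cups are standing. Handing in.

```bash
python3 -c "
from cell import robot
print(robot.hand_in())"
```

```text
the job is handed in; nothing more can be done
None
```

The board is back up against the wire rests with its right-hand end against the end cheek, and the job was handed in at about 10 s on the robot clock.

- **Tipping up:** I pushed the upper edge up and back with the open fingertips until the board went past upright and settled on the rests. The lower edge stayed in the groove throughout.
- **Sliding:** I pushed the left end along the groove with the closed fingertips, about 51 mm. The tool then stopped moving and the force rose to 23 N, which I took as the board meeting the cheek. I backed the arm off clear of everything before handing in.

**Last checks:**
- **Gap to the cheek:** the board's right end measured y ≈ −0.109 to −0.111 m and the cheek face −0.109 to −0.112 m, so no gap shows beyond the roughly 2 mm camera accuracy.
- **Lean:** about 15°, within the 12–16° asked for.
- **Groove:** the lower edge is seated along its length.
- **Cups:** both are upright, and no movement shows in the pictures after the board was lifted off them.

No check failed or disagreed.

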